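# Lay the tilting panel rest flat

### The job

The oak panel on the tilting rest has to lie flat before its knots are filled. Press the thumb plate of the ratchet pawl down until the pawl is free of its teeth, keep it pressed and push the rest down with it, without slamming or forcing it, until it lies flat on its buffers; then let go so that the pawl springs back. Only push with the fingers: do not raise the rest, and leave everything else on the bench where it is.

Things in the scene. Friction and masses are not known exactly. Their poses are not given: they have to be found in the camera images.
- stand: tilting panel rest: low grey steel frame 330 x 250 mm screwed to the bench, with a hinged oak panel (270 x 212 x 22 mm between two dark steel arms) and, outside one arm, a round ratchet plate with saw teeth on top and a long steel pawl bar. Origin: frame's centre at bench level; x: level, from the hinge to the panel's free (raised) edge; y: along the hinge to the ratchet side; z up.
- hinge (a point): point on the rest's hinge axis in the plane of the ratchet and pawl bar: at x -150, y +130, z 62 mm in the stand's frame. The hinge axis is parallel to the stand's y axis.
- rest (a joint): tilt of the rest (arms, panel, pawl bar), rad: 0 = level on its rubber buffers, 0.80 = top; starts between about 0.35 and 0.72. With the pawl home, teeth stop it from sinking at 0.19, 0.35, 0.50, 0.66 (up to 0.157 of play above a tooth). The hinge is stiff: the rest stays where it is left; with the pawl free, 6 to 18 N on the thumb plate push it down.
- pawl (a joint): angle of the pawl bar against the rest, rad: 0 = sprung home, nose between the teeth; from 0.10 the nose is clear of them; 0.15 = bar on its stop. It turns about a pin parallel to the hinge, on the arm, 62 mm out from the hinge axis and 62 mm above it (rest level). Its spring takes 2.5 to 5 N at the thumb plate and returns it when let go.
- thumb_plate (a point): centre of the upper face of the ribbed steel thumb plate (42 x 36 x 6 mm) at the pawl bar's free end, beside the panel's free corner. In the bar's axes 187 mm out from the pawl's pin, 18 mm above it, 6 mm to +y. Pressing it 19 mm frees the pawl, 28 mm reaches the stop. With the rest level its height is 142 mm released, 113 mm pressed (20 mm above the panel's top).
- block: aluminium cooling block 160 x 75 x 22 mm with a black bow handle, 71 mm high in all, loose; origin under its centre
- puck: turned dark wooden hand block, 72 mm across and 32 mm high, loose, near the rest's free edge; origin under its centre
- stick1: brown filler stick 190 x 12 x 12 mm, loose, on the bench near the rest; origin under its centre
- stick2: another filler stick of the same size, loose; origin under its centre
- tape: black tape measure 72 x 70 x 37 mm, loose, beside the rest; origin under its centre
- mallet: beech mallet 305 mm long, 56 mm high, lying, loose; origin on the bench below its handle, 130 mm from the head's middle
- square: joiner's try square lying flat: dark wooden stock 125 x 30 x 18 mm and steel blade 170 x 40 x 4 mm, loose; origin under the stock's centre
- gun: black and yellow knot-filler gun, about 270 mm high, standing nose down on its wire bracket, loose; origin on the bench between nose and bracket

How it is judged:
By the outcome, as a careful person would: the job done as asked, in the order asked, and still so for the second after the job is handed in, with the robot touching nothing.
It also fails if it takes over 35 s, if anything falls off the work surface, if the arm or the gripper's body presses on something with over 40 N, if the wrist force passes 120 N, or if a joint passes its speed limit or range.

### The arm

A 6-joint arm with a two-finger parallel gripper is mounted at the origin on the work surface. World frame = base frame: x ahead of the robot, y to its left, z up, the work surface at z = 0. Lengths are in m, angles in degrees, forces in N, time in s.
With the tool pointing down it reaches from about 0.325 to 0.85 m from the base axis. Payload 4.4 kg.
Tool frame: the origin (TCP) lies at the very end of the fingers, on their centre line; the grasp point (between the pads) lies 19 mm behind it; x points along the fingers, y is the direction in which the jaws open and shut, and the axes are right-handed (so a half turn about x gives the same grasp; the last joint's range is limited). The gripper opens to 94 mm and grips with 3 to 60 N. Pads are 16 mm wide; open, the fingers measure 119 mm over their backs; the gripper's body (75 mm by 177 mm) begins 78 mm behind the grasp point.
Start: joints at [57.783, 11.837, 88.321, -0, 79.842, -8.623], TCP at [0.23, 0.527, 0.205] pointing down, gripper open.
Joint ranges: [-156.59, 156.59], [-49.26, 127.26], [12.9, 141.05], [-63.56, 243.56], [4.71, 150.69], [-161.64, 161.64]. Speed limits (degrees/s): [159.86, 159.86, 180, 180, 180, 180].

### API

Orientations are given as [roll, pitch, yaw] about the fixed x, y, z axes, in that order (R = Rz(yaw) Ry(pitch) Rx(roll)).
In Python, from workcell import arm gives the robot as it stands.
- The arm moves only by the tool carry_out, never from a script. Its argument "deltas" is a list of rows, each an object of numbers: "gripper": the closure, from 0 (fully open) to 1 (shut); "tx", "ty", "tz": the shift along the tool's x, y, z in mm; "turn": the turn about the tool's x in rad. In form: [{"gripper": .., "tx": .., "ty": .., "tz": .., "turn": ..}, ...]. A call has 1 to 20 rows; each row is the pose to reach, as a shift and turn from the pose commanded when the call began, along the tool's axes at that moment; what a row does not reach only later rows make up. A row lasts 1/10 s, in which the tool goes at most 50 mm and 8.59 degrees, less where a joint would pass 70% of its speed; a pose out of reach is approached as far as the arm can. A call with a gripper value outside its range is refused whole. The fingers move at their own pace and stop on an object; "squeeze" is the grip in N (left out, the last holds). Time passes only in rows, so rows that repeat a pose let the fingers close. It gives the time, the measured TCP pose, the force and the opening at its end, in the units of the state.
- arm.get_obs(): the state, without advancing time (a new reading comes with each control period).
- arm.get_image(name): name is "side" or "top" or "wrist"; returns a dict with "img" (400x640x3 uint8, red, green, blue), "fx", "fy", "cx", "cy" (pixels), "R" (3x3) and "t" (3): a world point X has camera coordinates R X + t; the wrist camera has in their place "T_tool_cam" (4x4, takes a point from camera to tool coordinates, whose origin is the TCP and whose axes are the tool frame's). Camera axes: x right, y down, z forward; pixel columns grow to the right and rows downward; lengths in m; the calibration is good to about 2 mm. The wrist camera is an equidistant fisheye: a pixel r from the principal point sees the ray r / f radians off the axis. A picture is of the moment at which its call begins: read the wrist's pose just before it. There is no depth.
- arm.finish_job(): hands the job in, once; it reports no verdict.
The state is a dict: "clock": time; "q": joint angles; "qvel": joint speeds; "effort": joint torques, N m; "tool_pos": TCP position; "tool_rot": TCP orientation; "ft_force": force on the tool from outside, world axes, zero at the start; "moment": the same for the moment, N m; "gripper_width": finger opening in m.
Only numpy, scipy, OpenCV 4.12 (cv2) and the standard library are available. Lean on these libraries where they do the work, as an engineer would, in place of code of your own. Each camera call takes 0.05 s, during which the arm holds its last target.

## Working session

There is one attempt and no reset: what is moved stays moved. The work goes in short steps, Python scripts to look and compute and a tool call to move; the robot and the scene stay as the last step left them, time stands still between calls to the robot, and variables do not carry over. Pictures are saved under pics/ and viewed, and the job is handed in when it is done.

Besides the shell and the picture viewer there is one more tool, called as name(argument=value, ...) on one line, values as JSON. carry_out: Moves the arm, as the interface text tells. Its arguments: {"type":"object","properties":{"deltas":{"type":"array","items":{"type":"object","properties":{"gripper":{"type":"number"},"tx":{"type":"number"},"ty":{"type":"number"},"tz":{"type":"number"},"turn":{"type":"number"}}}},"squeeze":{"type":"number"}},"required":["deltas"]}

```bash
ls; mkdir -p pics
python3 - <<'E'
from workcell import arm
import cv2,pickle
o=arm.get_obs();print(o)
d={}
for n in("side","top","wrist"):
    im=arm.get_image(n);d[n]=im;cv2.imwrite(f"pics/{n}0.png",im["img"][:,:,::-1])
    print(n,{k:v for k,v in im.items() if k!="img"})
pickle.dump((o,d),open("s0.pkl","wb"))
E
```

```text
pics
{'clock': 0.0, 'q': array([ 5.77811429e+01,  1.18813731e+01,  8.84034155e+01, -1.15761102e-03,
        7.98417539e+01, -8.62249070e+00]), 'qvel': array([-0.05645056, -0.02413129,  0.06529891,  0.04161737,  0.06739863,
        0.06975844]), 'effort': array([ 1.52777942e-03, -3.70897472e+01, -2.81412882e+01,  7.00951181e-02,
        3.63716448e-02, -1.69474156e-04]), 'tool_pos': array([0.22974838, 0.52623448, 0.20433077]), 'tool_rot': array([ -98.10678385,   89.8734524 , -121.70294485]), 'ft_force': array([-0.41687506, -0.7884705 ,  0.01888774]), 'moment': array([-0.04957694, -0.02014062, -0.03696053]), 'gripper_width': 0.09394525342711582}
side {'fx': 433.7145759437871, 'fy': 433.7145759437871, 'cx': 313.7808652461652, 'cy': 205.1774780877208, 'R': array([[ 0.95641082, -0.29147117, -0.01796957],
       [-0.23276104, -0.72371132, -0.6496647 ],
       [ 0.17635375,  0.62552896, -0.76000847]]), 't': array([-0.5212968 ,  0.19170104,  1.19537481])}
top {'fx': 428.6302823438195, 'fy': 428.6302823438195, 'cx': 315.4189766421108, 'cy': 199.37185303537203, 'R': array([[-0.04153946, -0.99912013, -0.00578244],
       [-0.97524191,  0.04180348, -0.21715358],
       [ 0.21720424, -0.00338116, -0.97612032]]), 't': array([-8.89770195e-05,  5.40395694e-01,  1.31041227e+00])}
wrist {'fx': 309.70691628693146, 'fy': 309.70691628693146, 'cx': 320.6540413240408, 'cy': 203.7399892205074, 'T_tool_cam': array([[ 2.47247813e-04, -2.84756333e-01,  9.58599901e-01,
        -1.80482326e-01],
       [ 9.99999969e-01,  7.74908147e-05, -2.34906977e-04,
         5.46545834e-05],
       [-7.39143799e-06,  9.58599930e-01,  2.84756343e-01,
        -8.43804035e-02],
       [ 0.00000000e+00,  0.00000000e+00,  0.00000000e+00,
         1.00000000e+00]])}
```

View pics/side0.png

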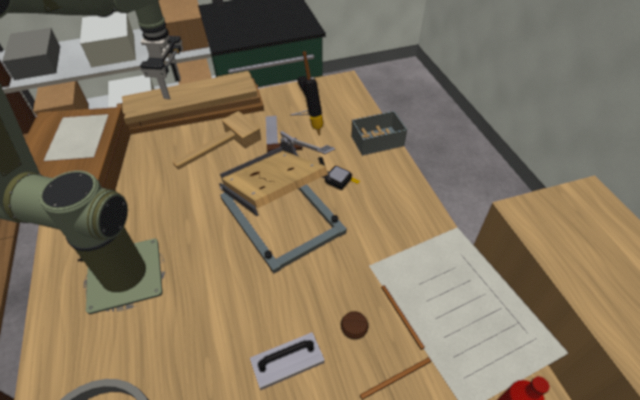

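View pics/top0.png

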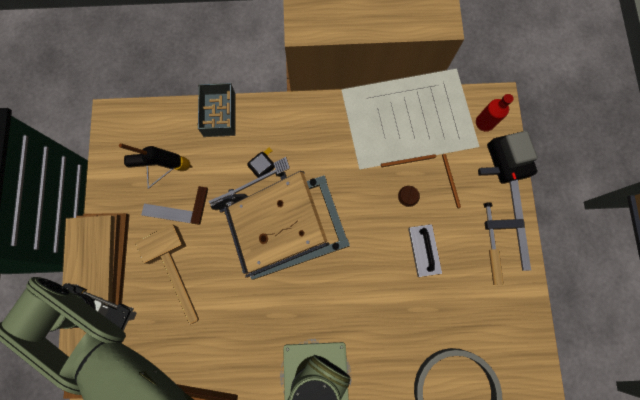

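View pics/wrist0.png

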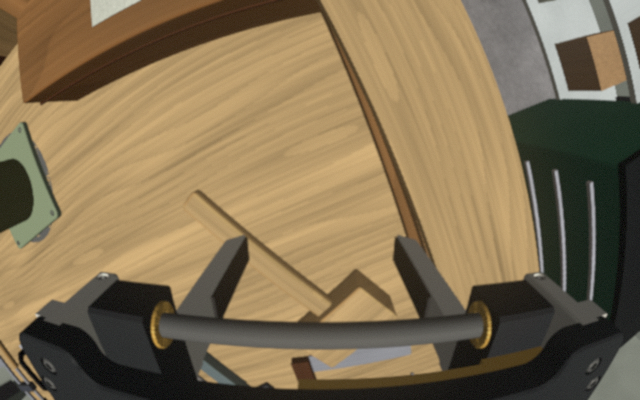

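Run:
```python
import cv2,pickle
o,d=pickle.load(open("s0.pkl","rb"))
def crop(n,x0,y0,x1,y1,s,f):
    c=d[n]["img"][y0:y1,x0:x1,::-1];c=cv2.resize(c,None,fx=s,fy=s,interpolation=cv2.INTER_CUBIC)
    for x in range(x0-x0%20+20,x1,20): cv2.putText(c,str(x),((x-x0)*s,10),0,.35,(0,0,255));cv2.line(c,((x-x0)*s,12),((x-x0)*s,18),(0,0,255))
    for y in range(y0-y0%20+20,y1,20): cv2.putText(c,str(y),(0,(y-y0)*s),0,.35,(0,0,255));cv2.line(c,(24,(y-y0)*s),(30,(y-y0)*s),(0,0,255))
    cv2.imwrite(f,c)
crop("top",200,140,360,285,5 if 0 else 4,"pics/topc.png")
crop("side",205,110,365,275,3 if 0 else 3,"pics/sidec.png")
crop("top",205,145,305,215,8,"pics/topd.png")
```

```text
(no output)
```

View pics/topc.png

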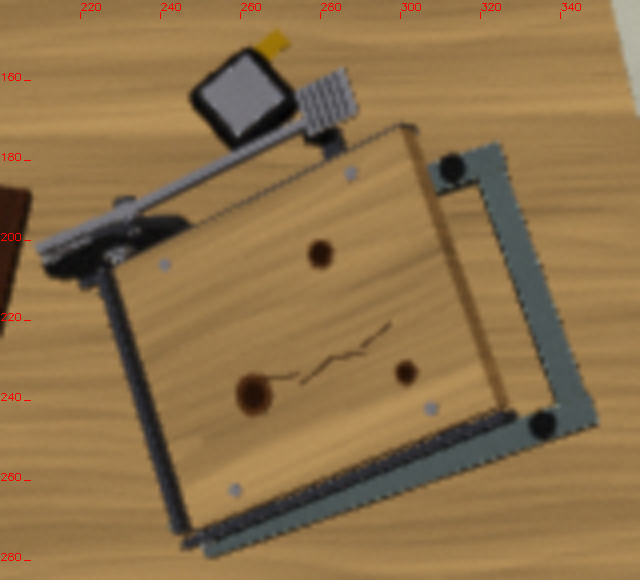

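View pics/sidec.png

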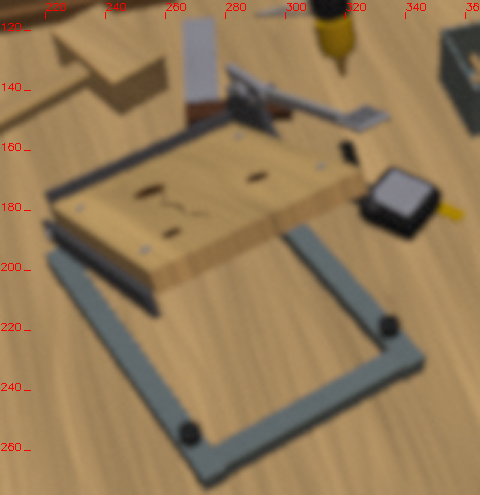

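View pics/topd.png

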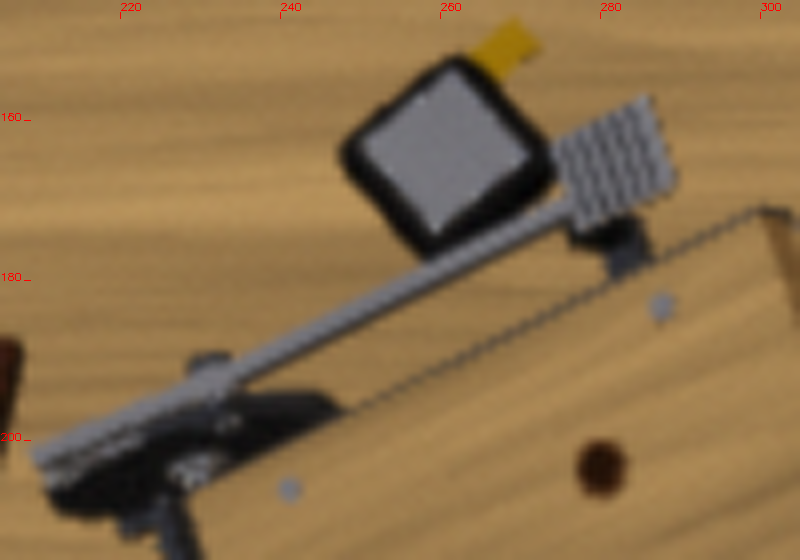

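```bash
cat > h.py <<'E'
import numpy as np,pickle
from scipy.optimize import least_squares
o,d=pickle.load(open("s0.pkl","rb"))
def proj(n,X):
    c=d[n];p=X@c["R"].T+c["t"];return np.stack([c["fx"]*p[:,0]/p[:,2]+c["cx"],c["fy"]*p[:,1]/p[:,2]+c["cy"]],1)
def stand2w(P,x,y,yaw):
    c,s=np.cos(yaw),np.sin(yaw);return np.asarray(P)@np.array([[c,s,0],[-s,c,0],[0,0,1]])+[x,y,0]
def rest(P,th): # level coords (stand frame) -> tilted
    P=np.asarray(P,float)-[-.150,0,.062];c,s=np.cos(th),np.sin(th)
    return np.stack([c*P[:,0]-s*P[:,2],P[:,1],s*P[:,0]+c*P[:,2]],1)+[-.150,0,.062]
def plate(th,pawl,dx=0,dy=0,dz=0):
    a=-pawl;v=np.array([.187+dx,.018+dz]);c,s=np.cos(a),np.sin(a)
    p=[-.150+.062+c*v[0]-s*v[1],.136+dy,.062+.062+s*v[0]+c*v[1]]
    return rest([p],th)[0]
E
cat > fit.py <<'E'
from h import *
obs=[("t","F",(.165,.125),(323.5,176)),("s","F",(.165,.125),(346,229)),("t","F",(.165,-.125),(348.5,244)),("s","F",(.165,-.125),(273,267)),("t","F",(-.165,-.125),(251,277)),
("t","T",None,(281.3,165.5)),("s","T",None,(326,149)),
("t","P",(1,1),(298.5,172)),("t","P",(1,-1),(325,241)),("t","P",(0,-1),(246.5,272)),("t","P",(0,1),(228,207)),
("s","P",(1,1),(324,168)),("s","P",(1,-1),(256.7,200.7)),("s","P",(0,-1),(221.7,177.7)),("s","P",(0,1),(285,151.7))]
def res(p,full=False):
    x,y,yaw,th,hf,px=p;r=[]
    for cam,k,a,uv in obs:
        if k=="F":P=[[a[0],a[1],hf]]
        elif k=="T":P=[plate(th,0)]
        else:P=rest([[px+a[0]*.270,a[1]*.106,.093]],th)
        r.append((proj({"t":"top","s":"side"}[cam],stand2w(P,x,y,yaw))[0]-uv))
    return np.array(r) if full else np.ravel(r)
s=least_squares(res,[.5,.1,-1.3,.5,.02,-.14],loss="soft_l1",f_scale=2)
print(s.x.round(4))
for q,r in zip(obs,res(s.x,1)):print(q[:3],r.round(1))
np.save("fit.npy",s.x)
x,y,yaw,th=s.x[:4]
for t,w in((th,0),(th,.1),(th,.13),(th,.15),(.3,.13),(0,.15),(0,0)):print(round(t,3),w,stand2w([plate(t,w)],x,y,yaw)[0].round(4))
E
python3 fit.py
```

```text
[ 0.4646  0.0692 -1.2875  0.4575  0.0276 -0.1457]
('t', 'F', (0.165, 0.125)) [ 0.3 -1.7]
('s', 'F', (0.165, 0.125)) [ 1.5 -0.9]
('t', 'F', (0.165, -0.125)) [0.6 1.8]
('s', 'F', (0.165, -0.125)) [-0.9  2.4]
('t', 'F', (-0.165, -0.125)) [-0.8  2.3]
('t', 'T', None) [-0.5 -1.9]
('s', 'T', None) [ 0.2 -3.1]
('t', 'P', (1, 1)) [ 1.1 -0.2]
('t', 'P', (1, -1)) [-1.6  0.4]
('t', 'P', (0, -1)) [ 0.2 -0.1]
('t', 'P', (0, 1)) [-0.8 -0.5]
('s', 'P', (1, 1)) [2.2 0.7]
('s', 'P', (1, -1)) [-1.   1.8]
('s', 'P', (0, -1)) [0.5 0.3]
('s', 'P', (0, 1)) [-2.  -0.7]
0.457 0 [0.6058 0.0707 0.2438]
0.457 0.1 [0.6084 0.062  0.2273]
0.457 0.13 [0.609  0.0597 0.2222]
0.457 0.15 [0.6095 0.0582 0.2188]
0.3 0.13 [0.6154 0.0379 0.1889]
0 0.15 [0.623  0.0116 0.1139]
0 0 [0.6229 0.0122 0.142 ]
```

```bash
cat >> h.py <<'E'
from scipy.spatial.transform import Rotation as Ro
def Rt(o): return Ro.from_euler("xyz",o["tool_rot"],degrees=True).as_matrix()
def to_delta(o,p,ydir=None):
    R=Rt(o);D=R.T@(np.asarray(p)-o["tool_pos"])*1000;t=None
    if ydir is not None:
        v=R.T@np.asarray(ydir);t=np.arctan2(v[2],v[1])
    return D.round(1),t
E
python3 - <<'E'
from h import *
# triangulate plate
uv={"top":(281.3,165.5),"side":(326,149)}
s=least_squares(lambda X:np.r_[proj("top",X[None])[0]-uv["top"],proj("side",X[None])[0]-uv["side"]],[.6,.07,.24]);print(s.x,s.fun.round(1))
print(Rt(o).round(3))
yd=[np.cos(.283),np.sin(.283),0]
print(to_delta(o,[.60,.075,.36],yd),o["q"])
print(np.arctan2(*Rt(o)[[1,0],1]))
E
```

```text
[0.60450956 0.0701676  0.23290802] [-0.  -0.3 -0.3  0.1]
[[-0.001  0.4    0.916]
 [-0.002  0.916 -0.4  ]
 [-1.    -0.002 -0.   ]]
(array([-155.3, -265.6,  519.9]), np.float64(0.875966839798878)) [ 5.77811429e+01  1.18813731e+01  8.84034155e+01 -1.15761102e-03
  7.98417539e+01 -8.62249070e+00]
1.1589659670828467
```

carry_out(deltas=[{"gripper": 1, "tx": -40, "ty": 0, "tz": 20, "turn": 0.05}, {"gripper": 1, "tx": -75, "ty": -20, "tz": 45, "turn": 0.15}, {"gripper": 1, "tx": -105, "ty": -40, "tz": 80, "turn": 0.28}, {"gripper": 1, "tx": -130, "ty": -60, "tz": 118, "turn": 0.4}, {"gripper": 1, "tx": -145, "ty": -80, "tz": 158, "turn": 0.5}, {"gripper": 1, "tx": -155, "ty": -101, "tz": 199, "turn": 0.6}, {"gripper": 1, "tx": -155, "ty": -123, "tz": 241, "turn": 0.7}, {"gripper": 1, "tx": -155, "ty": -145, "tz": 284, "turn": 0.8}, {"gripper": 1, "tx": -155, "ty": -167, "tz": 327, "turn": 0.87}, {"gripper": 1, "tx": -155, "ty": -189, "tz": 370, "turn": 0.876}, {"gripper": 1, "tx": -155, "ty": -211, "tz": 413, "turn": 0.876}, {"gripper": 1, "tx": -155, "ty": -233, "tz": 456, "turn": 0.876}, {"gripper": 1, "tx": -155, "ty": -252, "tz": 492, "turn": 0.876}, {"gripper": 1, "tx": -155, "ty": -263, "tz": 514, "turn": 0.876}, {"gripper": 1, "tx": -155, "ty": -266, "tz": 520, "turn": 0.876}, {"gripper": 1, "tx": -155, "ty": -266, "tz": 520, "turn": 0.876}, {"gripper": 1, "tx": -155, "ty": -266, "tz": 520, "turn": 0.876}])

```text
clock: 1.85
tool_pos: [0.5995, 0.0762, 0.3604]
tool_rot: [-151.3, 89.9, 135.0]
ft_force: [0.1, -0.1, 0.7]
gripper_width: 0.0006
```

Run:
```python
from workcell import arm
import cv2,pickle
o=arm.get_obs();print(o)
d={}
for n in("wrist","side","top"):
    im=arm.get_image(n);d[n]=im;cv2.imwrite(f"pics/{n}1.png",im["img"][:,:,::-1])
pickle.dump((o,d),open("s1.pkl","wb"))
```

```text
{'clock': 1.85, 'q': array([-9.81205338e-01,  1.14914661e+01,  7.08111516e+01,  3.56655813e-02,
        9.77339763e+01, -1.72566809e+01]), 'qvel': array([ 0.87760838, -0.76852789,  0.0879956 , -0.14078096, -0.09617421,
       -0.05380178]), 'effort': array([-7.11631626e-01, -3.81475353e+01, -3.00653172e+01,  2.09806231e-02,
        1.22192642e-02,  2.85172564e-04]), 'tool_pos': array([0.5995218 , 0.07615555, 0.36040916]), 'tool_rot': array([-151.26250844,   89.94912537,  135.01775552]), 'ft_force': array([ 0.06046584, -0.10347294,  0.6928729 ]), 'moment': array([-0.03257942, -0.00106727,  0.02033833]), 'gripper_width': 0.0006473731537267601}
```

View pics/wrist1.png

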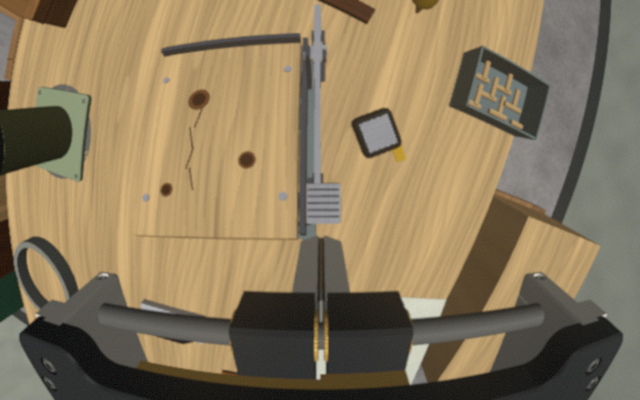

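View pics/side1.png

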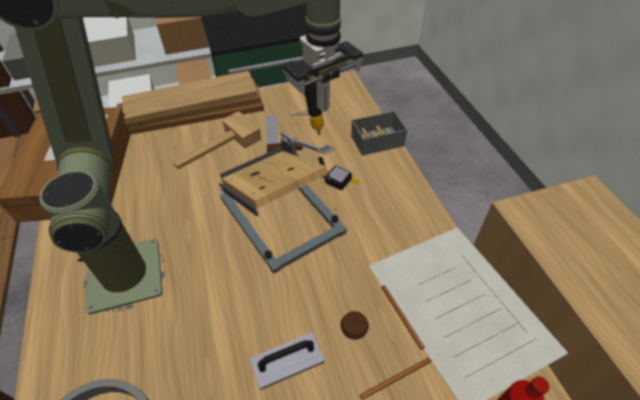

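Run:
```python
import cv2,pickle
o,d=pickle.load(open("s1.pkl","rb"))
c=d["wrist"]["img"][170:250,270:370,::-1];cv2.imwrite("pics/w1c.png",cv2.resize(c,None,fx=7,fy=7,interpolation=cv2.INTER_CUBIC))
c=d["side"]["img"][125:175,285:365,::-1];cv2.imwrite("pics/s1c.png",cv2.resize(c,None,fx=8,fy=8,interpolation=cv2.INTER_CUBIC))
```

```text
(no output)
```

View pics/w1c.png

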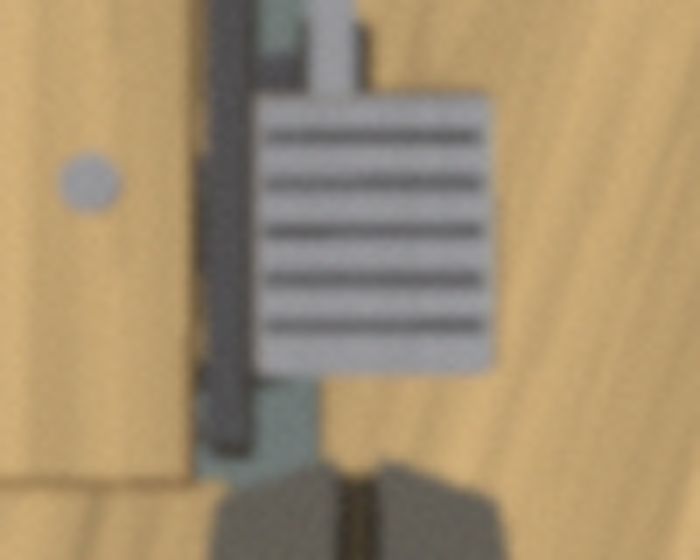

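View pics/s1c.png

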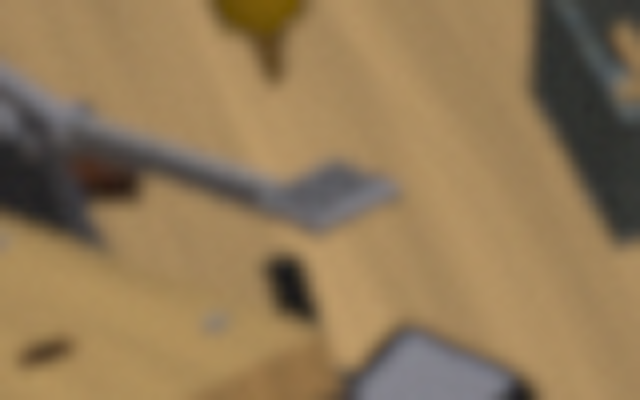

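```bash
cat > fit2.py <<'E'
from h import *
import fit
o1,d1=pickle.load(open("s1.pkl","rb"))
def wproj(o,c,X):
    T=c["T_tool_cam"];p=(X-o["tool_pos"])@Rt(o);p=(p-T[:3,3])@T[:3,:3]
    r=np.linalg.norm(p[:,:2],axis=1);a=np.arctan2(r,p[:,2]);return np.stack([c["fx"]*a*p[:,0]/r+c["cx"],c["fy"]*a*p[:,1]/r+c["cy"]],1)
w=d1["wrist"]
wo=np.array([(253,96),(493,96),(493,372),(258,375)])/7+[270,170]
co=[(-.021,-.018),(-.021,.018),(.021,.018),(.021,-.018)]
# plate by side/top/wrist only
s=least_squares(lambda X:np.r_[proj("top",X[None])[0]-(281.3,165.5),proj("side",X[None])[0]-(326,149.2),wproj(o1,w,X[None])[0]-(323.4,203.3)],[.6,.07,.24]);print("tri",s.x.round(4),s.fun.round(1))
def res(p):
    r=fit.res(p)
    x,y,yaw,th,hf,px=p
    P=np.array([plate(th,0,a,b) for a,b in co]);q=wproj(o1,w,stand2w(P,x,y,yaw))-wo
    q2=wproj(o1,w,stand2w(rest([[px+.270,.106,.093]],th),x,y,yaw))-(297.6,238.3)
    return np.r_[r,q.ravel(),q2.ravel()]
s=least_squares(res,np.load("fit.npy"),loss="soft_l1",f_scale=2)
print(s.x.round(4),s.fun[-10:].round(1),s.fun[10:14].round(1))
np.save("fit.npy",s.x)
x,y,yaw,th=s.x[:4]
for t,w in((th,0),(th,.1),(th,.13),(th,.15),(.3,.13),(0,.15),(0,0)):print(round(t,3),w,stand2w([plate(t,w)],x,y,yaw)[0].round(4))
E
python3 fit2.py|tail -9
```

```text
tri [0.6036 0.07   0.2327] [ 0.1  0.  -0.6  0.1  0.2  0.1]
[ 0.4621  0.0709 -1.2861  0.4606  0.0271 -0.1402] [ 0.2 -0.4  1.4 -0.4  1.9  1.4 -0.9  1.  -0.1 -0.7] [-1.4 -1.  -1.1 -3.7]
0.461 0 [0.6031 0.0731 0.2443]
0.461 0.1 [0.6057 0.0643 0.2279]
0.461 0.13 [0.6063 0.062  0.2228]
0.461 0.15 [0.6068 0.0606 0.2194]
0.3 0.13 [0.6128 0.0398 0.1889]
0 0.15 [0.6205 0.0135 0.1139]
0 0 [0.6204 0.014  0.142 ]
```

Run:
```python
from h import *
from workcell import arm
o=arm.get_obs();print(o["tool_pos"],to_delta(o,[.6036,.071,.253]),Rt(o).round(3))
```

```text
[0.59953687 0.07647128 0.3609249 ] (array([107.9,   2.3,   6.4]), None) [[ 0.     0.96   0.281]
 [ 0.     0.281 -0.96 ]
 [-1.     0.001 -0.   ]]
```

carry_out(deltas=[{"gripper": 1, "tx": 35, "ty": 2, "tz": 6, "turn": 0}, {"gripper": 1, "tx": 70, "ty": 2, "tz": 6, "turn": 0}, {"gripper": 1, "tx": 95, "ty": 2, "tz": 6, "turn": 0}, {"gripper": 1, "tx": 105, "ty": 2, "tz": 6, "turn": 0}, {"gripper": 1, "tx": 107, "ty": 2, "tz": 6, "turn": 0}, {"gripper": 1, "tx": 107, "ty": 2, "tz": 6, "turn": 0}])

```text
clock: 2.6
tool_pos: [0.6043, 0.0703, 0.2548]
tool_rot: [72.9, 89.9, -0.9]
ft_force: [-0.3, 0.5, 0.0]
gripper_width: 0.0005
```

```bash
cat > look.py <<'E'
from workcell import arm
import cv2,sys
k=sys.argv[1]
o=arm.get_obs();print({a:o[a].round(3) if a!="clock" else o[a] for a in("clock","tool_pos","ft_force","moment")})
import numpy as np
a=arm.get_image("wrist")["img"][150:300,230:430,::-1];b=arm.get_image("side")["img"][100:280,200:370,::-1]
a=cv2.resize(a,(600,450),interpolation=2)
cv2.imwrite(f"pics/wl{k}.png",a)
cv2.imwrite(f"pics/sl{k}.png",cv2.resize(b,None,fx=3,fy=3,interpolation=2))
E
python3 look.py 1
```

```text
{'clock': 2.6, 'tool_pos': array([0.604, 0.07 , 0.255]), 'ft_force': array([-0.301,  0.492,  0.005]), 'moment': array([-0.131,  0.038,  0.008])}
```

View pics/wl1.png

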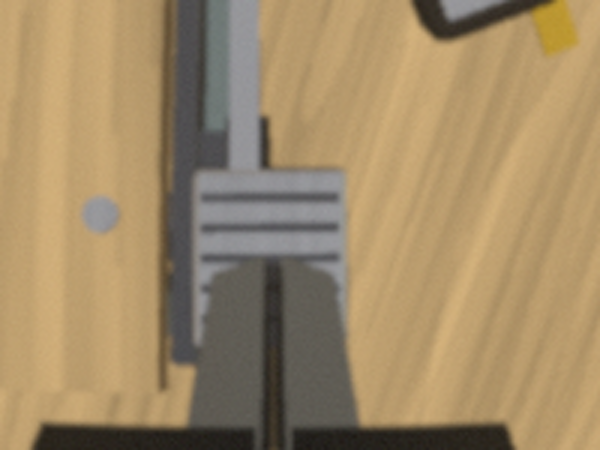

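View pics/sl1.png

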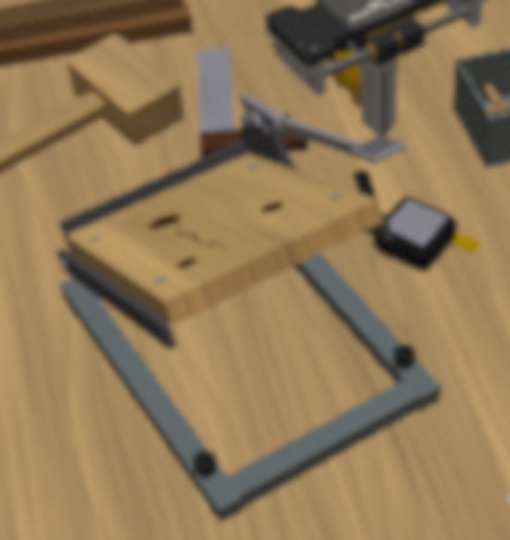

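carry_out(deltas=[{"gripper": 1, "tx": 4, "ty": 0, "tz": 0, "turn": 0}, {"gripper": 1, "tx": 8, "ty": 0, "tz": 0.5, "turn": 0}, {"gripper": 1, "tx": 12, "ty": 0, "tz": 1, "turn": 0}, {"gripper": 1, "tx": 14, "ty": 0, "tz": 1, "turn": 0}, {"gripper": 1, "tx": 16, "ty": 0, "tz": 1, "turn": 0}, {"gripper": 1, "tx": 16, "ty": 0, "tz": 1, "turn": 0}])

```text
clock: 3.3
tool_pos: [0.6045, 0.0685, 0.2381]
tool_rot: [51.5, 89.9, -22.3]
ft_force: [-0.2, -0.2, 3.7]
gripper_width: 0.0004
```

```bash
python3 look.py 2
```

```text
{'clock': 3.3, 'tool_pos': array([0.605, 0.069, 0.238]), 'ft_force': array([-0.24 , -0.162,  3.715]), 'moment': array([-0.27 ,  0.129,  0.03 ])}
```

View pics/sl2.png

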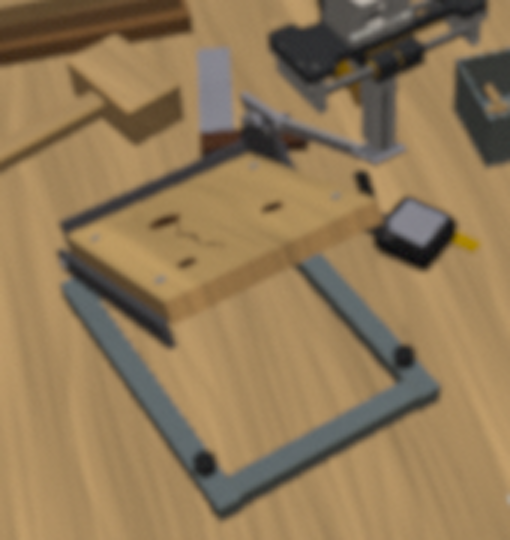

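Run:
```python
from h import *
from workcell import arm
o=arm.get_obs();f=np.load("fit.npy");x,y,yaw=f[:3]
for th,pw in [(.43,0),(.43,.05),(.43,.1),(.43,.15)]+[(t,.15) for t in np.arange(.4,-.01,-.05)]:
    P=plate(th,pw);W=stand2w([P],x,y,yaw)[0]
    W[2]+=.008*np.tan(max(th-pw,0))
    print(round(th,2),pw,W.round(4),to_delta(o,W)[0])
```

```text
0.43 0 [0.6046 0.0678 0.2422] [-3.9 -0.1  0.8]
0.43 0.05 [0.6059 0.0635 0.2335] [ 4.8 -0.1  5.4]
0.43 0.1 [0.6071 0.0595 0.2246] [13.7 -0.1  9.4]
0.43 0.15 [0.6081 0.056  0.2155] [22.8 -0.1 13.1]
0.4 0.15 [0.6093 0.0518 0.209 ] [29.3 -0.1 17.5]
0.35 0.15 [0.6113 0.0451 0.1979] [40.3 -0.1 24.5]
0.3 0.15 [0.6131 0.0389 0.1865] [51.8 -0.1 30.9]
0.25 0.15 [0.6148 0.0332 0.1748] [63.5 -0.1 36.8]
0.2 0.15 [0.6163 0.0281 0.1628] [75.5 -0.1 42.1]
0.15 0.15 [0.6176 0.0236 0.1506] [87.7 -0.1 46.8]
0.1 0.15 [0.6187 0.0196 0.1385] [99.8 -0.1 51. ]
0.05 0.15 [0.6197 0.0163 0.1263] [ 1.12e+02 -1.00e-01  5.45e+01]
0.0 0.15 [0.6205 0.0135 0.1139] [ 1.244e+02 -1.000e-01  5.740e+01]
```

carry_out(deltas=[{"gripper": 1, "tx": 2, "ty": 0, "tz": 1.5, "turn": 0}, {"gripper": 1, "tx": 4, "ty": 0, "tz": 3, "turn": 0}, {"gripper": 1, "tx": 6, "ty": 0, "tz": 4.2, "turn": 0}, {"gripper": 1, "tx": 8, "ty": 0, "tz": 5.3, "turn": 0}, {"gripper": 1, "tx": 10, "ty": 0, "tz": 6.4, "turn": 0}, {"gripper": 1, "tx": 12, "ty": 0, "tz": 7.4, "turn": 0}, {"gripper": 1, "tx": 14, "ty": 0, "tz": 8.4, "turn": 0}, {"gripper": 1, "tx": 16, "ty": 0, "tz": 9.3, "turn": 0}, {"gripper": 1, "tx": 17, "ty": 0, "tz": 9.7, "turn": 0}])

```text
clock: 4.3
tool_pos: [0.6072, 0.0596, 0.2219]
tool_rot: [71.3, 89.9, -2.5]
ft_force: [-2.7, 2.2, 9.1]
gripper_width: 0.0005
```

```bash
python3 look.py 3
```

```text
{'clock': 4.3, 'tool_pos': array([0.607, 0.06 , 0.222]), 'ft_force': array([-2.665,  2.243,  9.139]), 'moment': array([ 0.055,  0.419, -0.034])}
```

View pics/sl3.png

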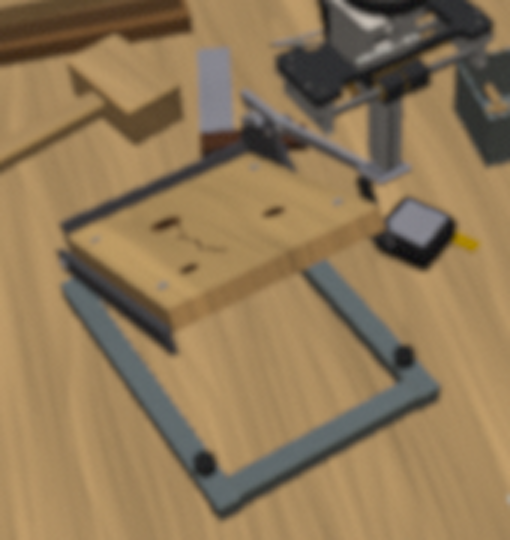

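View pics/wl3.png

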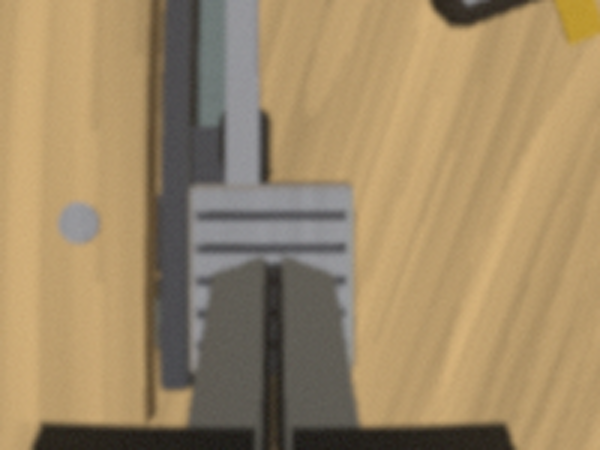

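carry_out(deltas=[{"gripper": 1, "tx": 2, "ty": 0, "tz": 1.2, "turn": 0}, {"gripper": 1, "tx": 4, "ty": 0, "tz": 2.4, "turn": 0}, {"gripper": 1, "tx": 6, "ty": 0, "tz": 3.6, "turn": 0}, {"gripper": 1, "tx": 8, "ty": 0, "tz": 4.8, "turn": 0}, {"gripper": 1, "tx": 10, "ty": 0, "tz": 6, "turn": 0}])

```text
clock: 4.9
tool_pos: [0.6092, 0.0531, 0.2123]
tool_rot: [43.7, 89.8, -30.1]
ft_force: [-2.8, -0.9, 11.0]
gripper_width: 0.0003
```

```bash
python3 look.py 4
```

```text
{'clock': 4.9, 'tool_pos': array([0.609, 0.053, 0.212]), 'ft_force': array([-2.761, -0.856, 10.981]), 'moment': array([-0.307,  0.405, -0.076])}
```

View pics/sl4.png

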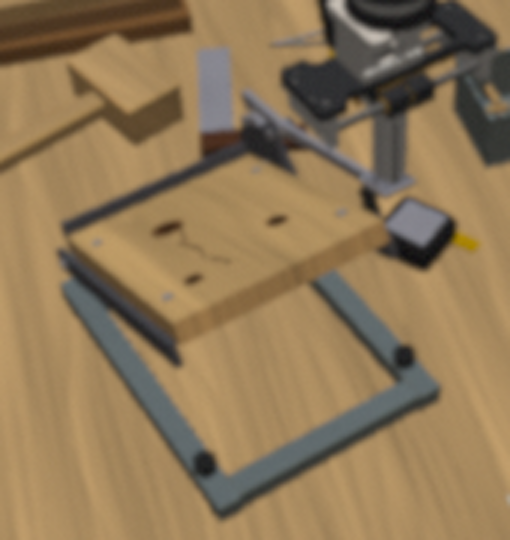

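View pics/wl4.png

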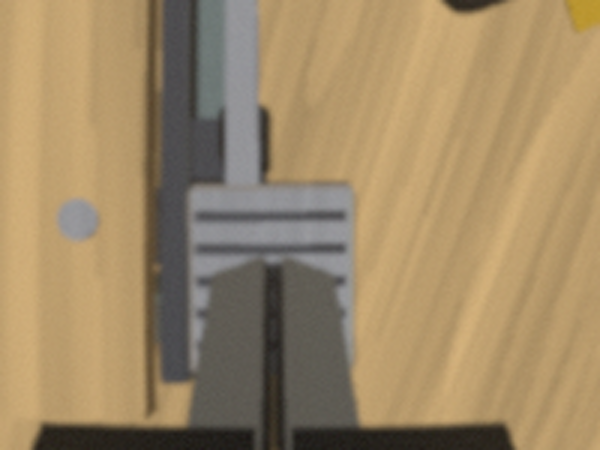

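```bash
cat > path.py <<'E'
from h import *
from workcell import arm
o=arm.get_obs();f=np.load("fit.npy");x,y,yaw=f[:3]
for th in np.arange(.45,-.01,-.025):
    P=plate(th,.15);W=stand2w([P],x,y,yaw)[0]
    W[2]+=.008*np.tan(max(th-.15,0))
    print(round(th,3),W.round(4),to_delta(o,W)[0])
E
python3 path.py
```

```text
0.45 [0.6072 0.059  0.2197] [-7.7 -0.2 -6.4]
0.425 [0.6083 0.0553 0.2144] [-2.4 -0.2 -2.6]
0.4 [0.6093 0.0518 0.209 ] [ 3.  -0.2  1.1]
0.375 [0.6103 0.0484 0.2035] [ 8.5 -0.2  4.6]
0.35 [0.6113 0.0451 0.1979] [14.1 -0.2  8. ]
0.325 [0.6122 0.0419 0.1922] [19.8 -0.2 11.3]
0.3 [0.6131 0.0389 0.1865] [25.5 -0.2 14.4]
0.275 [0.614  0.036  0.1807] [31.4 -0.2 17.4]
0.25 [0.6148 0.0332 0.1748] [37.3 -0.2 20.3]
0.225 [0.6155 0.0306 0.1688] [43.2 -0.2 23. ]
0.2 [0.6163 0.0281 0.1628] [49.3 -0.2 25.6]
0.175 [0.6169 0.0258 0.1567] [55.4 -0.2 28. ]
0.15 [0.6176 0.0236 0.1506] [61.5 -0.2 30.3]
0.125 [0.6182 0.0215 0.1446] [67.5 -0.2 32.4]
0.1 [0.6187 0.0196 0.1385] [73.6 -0.2 34.4]
0.075 [0.6193 0.0179 0.1324] [79.7 -0.3 36.2]
0.05 [0.6197 0.0163 0.1263] [85.8 -0.3 37.9]
0.025 [0.6202 0.0148 0.1201] [92.  -0.3 39.4]
-0.0 [0.6205 0.0135 0.1139] [98.2 -0.3 40.7]
```

carry_out(deltas=[{"gripper": 1, "tx": 3, "ty": 0, "tz": 1.5, "turn": 0}, {"gripper": 1, "tx": 6, "ty": 0, "tz": 3.2, "turn": 0}, {"gripper": 1, "tx": 9, "ty": 0, "tz": 5, "turn": 0}, {"gripper": 1, "tx": 12, "ty": 0, "tz": 6.8, "turn": 0}, {"gripper": 1, "tx": 15, "ty": 0, "tz": 8.5, "turn": 0}, {"gripper": 1, "tx": 18, "ty": 0, "tz": 10.2, "turn": 0}, {"gripper": 1, "tx": 21, "ty": 0, "tz": 12, "turn": 0}, {"gripper": 1, "tx": 24, "ty": 0, "tz": 13.6, "turn": 0}, {"gripper": 1, "tx": 27, "ty": 0, "tz": 15.2, "turn": 0}, {"gripper": 1, "tx": 30, "ty": 0, "tz": 16.7, "turn": 0}, {"gripper": 1, "tx": 32, "ty": 0, "tz": 17.7, "turn": 0}])

```text
clock: 6.1
tool_pos: [0.6146, 0.0349, 0.1803]
tool_rot: [26.5, 89.7, -47.4]
ft_force: [-1.0, -2.6, 8.3]
gripper_width: 0.0007
```

```bash
python3 look.py 5; python3 path.py | tail -13
```

```text
{'clock': 6.1, 'tool_pos': array([0.615, 0.035, 0.18 ]), 'ft_force': array([-0.989, -2.558,  8.334]), 'moment': array([-0.588,  0.284, -0.025])}
0.3 [0.6131 0.0389 0.1865] [-6.5 -0.3 -4.3]
0.275 [0.614  0.036  0.1807] [-0.7 -0.3 -1.4]
0.25 [0.6148 0.0332 0.1748] [ 5.2 -0.3  1.5]
0.225 [0.6155 0.0306 0.1688] [11.2 -0.3  4.2]
0.2 [0.6163 0.0281 0.1628] [17.2 -0.3  6.7]
0.175 [0.6169 0.0258 0.1567] [23.3 -0.3  9.2]
0.15 [0.6176 0.0236 0.1506] [29.5 -0.3 11.4]
0.125 [0.6182 0.0215 0.1446] [35.5 -0.3 13.5]
0.1 [0.6187 0.0196 0.1385] [41.6 -0.3 15.5]
0.075 [0.6193 0.0179 0.1324] [47.7 -0.4 17.3]
0.05 [0.6197 0.0163 0.1263] [53.8 -0.4 19. ]
0.025 [0.6202 0.0148 0.1201] [60.  -0.4 20.5]
-0.0 [0.6205 0.0135 0.1139] [66.3 -0.4 21.8]
```

View pics/sl5.png

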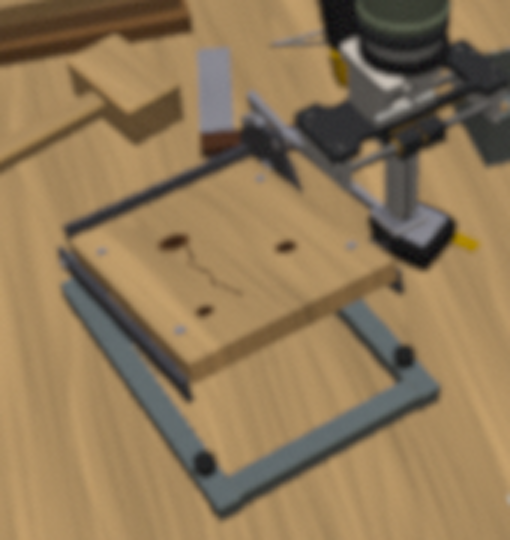

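View pics/wl5.png

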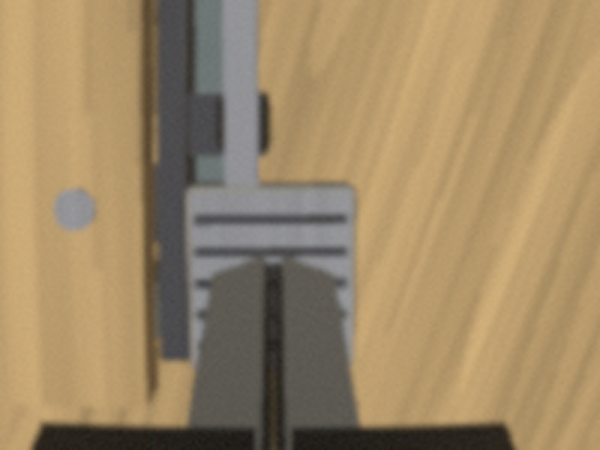

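carry_out(deltas=[{"gripper": 1, "tx": 3, "ty": 0, "tz": 0.8, "turn": 0}, {"gripper": 1, "tx": 6, "ty": 0, "tz": 2, "turn": 0}, {"gripper": 1, "tx": 9, "ty": 0, "tz": 3.3, "turn": 0}, {"gripper": 1, "tx": 12, "ty": 0, "tz": 4.6, "turn": 0}, {"gripper": 1, "tx": 15, "ty": 0, "tz": 5.8, "turn": 0}, {"gripper": 1, "tx": 18, "ty": 0, "tz": 7, "turn": 0}, {"gripper": 1, "tx": 21, "ty": 0, "tz": 8.2, "turn": 0}, {"gripper": 1, "tx": 24, "ty": 0, "tz": 9.4, "turn": 0}, {"gripper": 1, "tx": 27, "ty": 0, "tz": 10.5, "turn": 0}, {"gripper": 1, "tx": 30, "ty": 0, "tz": 11.6, "turn": 0}, {"gripper": 1, "tx": 33, "ty": 0, "tz": 12.6, "turn": 0}, {"gripper": 1, "tx": 36, "ty": 0, "tz": 13.6, "turn": 0}, {"gripper": 1, "tx": 39, "ty": 0, "tz": 14.6, "turn": 0}, {"gripper": 1, "tx": 42, "ty": 0, "tz": 15.5, "turn": 0}, {"gripper": 1, "tx": 44, "ty": 0, "tz": 16.1, "turn": 0}, {"gripper": 1, "tx": 46, "ty": 0, "tz": 16.7, "turn": 0}, {"gripper": 1, "tx": 48, "ty": 0, "tz": 17.3, "turn": 0}])

```text
clock: 7.9
tool_pos: [0.6199, 0.017, 0.1324]
tool_rot: [19.4, 89.6, -54.4]
ft_force: [-0.5, -5.3, 9.6]
gripper_width: 0.0004
```

```bash
python3 look.py 6; python3 path.py | tail -5
```

```text
{'clock': 7.9, 'tool_pos': array([0.62 , 0.017, 0.132]), 'ft_force': array([-0.45 , -5.321,  9.628]), 'moment': array([-1.071,  0.137, -0.056])}
0.1 [0.6187 0.0196 0.1385] [-6.4 -0.4 -2.9]
0.075 [0.6193 0.0179 0.1324] [-0.3 -0.4 -1.1]
0.05 [0.6197 0.0163 0.1263] [ 5.9 -0.4  0.5]
0.025 [0.6202 0.0148 0.1201] [12.1 -0.4  2. ]
-0.0 [0.6205 0.0135 0.1139] [18.3 -0.4  3.3]
```

View pics/sl6.png

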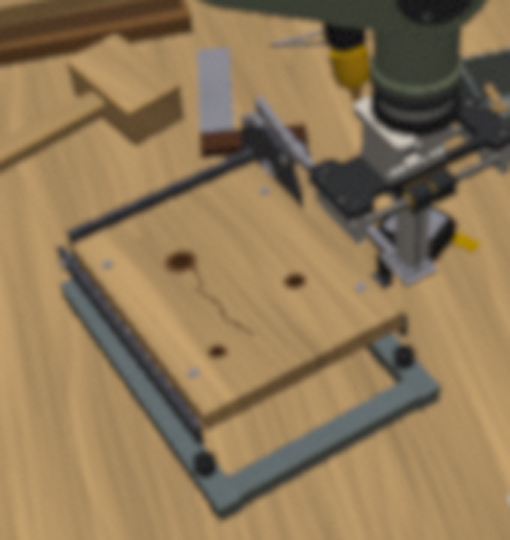

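View pics/wl6.png

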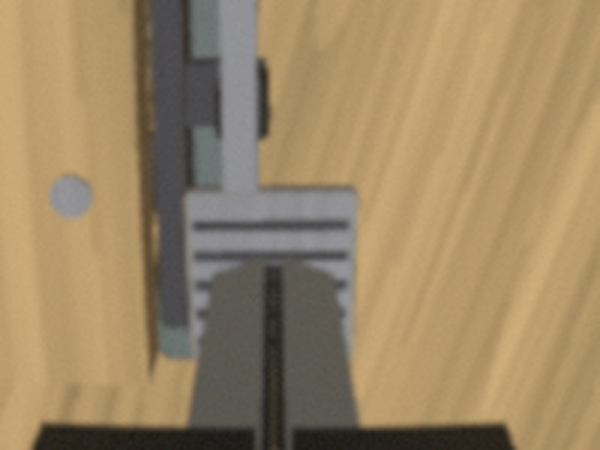

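carry_out(deltas=[{"gripper": 1, "tx": 1.5, "ty": 0, "tz": 0.7, "turn": 0}, {"gripper": 1, "tx": 3, "ty": 0, "tz": 1.3, "turn": 0}, {"gripper": 1, "tx": 4.5, "ty": 0, "tz": 1.8, "turn": 0}, {"gripper": 1, "tx": 6, "ty": 0, "tz": 2.2, "turn": 0}, {"gripper": 1, "tx": 7.5, "ty": 0, "tz": 2.6, "turn": 0}, {"gripper": 1, "tx": 9, "ty": 0, "tz": 3, "turn": 0}, {"gripper": 1, "tx": 10.5, "ty": 0, "tz": 3.3, "turn": 0}, {"gripper": 1, "tx": 12, "ty": 0, "tz": 3.6, "turn": 0}, {"gripper": 1, "tx": 13, "ty": 0, "tz": 3.8, "turn": 0}, {"gripper": 1, "tx": 13, "ty": 0, "tz": 3.8, "turn": 0}])

```text
clock: 9.0
tool_pos: [0.6209, 0.0136, 0.1191]
tool_rot: [20.1, 89.6, -53.7]
ft_force: [0.1, -5.2, 8.5]
gripper_width: 0.0006
```

```bash
python3 look.py 7; python3 path.py | tail -3
```

```text
{'clock': 9.0, 'tool_pos': array([0.621, 0.014, 0.119]), 'ft_force': array([ 0.134, -5.155,  8.506]), 'moment': array([-0.996,  0.076,  0.008])}
0.05 [0.6197 0.0163 0.1263] [-7.2 -0.4 -2.8]
0.025 [0.6202 0.0148 0.1201] [-1.  -0.4 -1.3]
-0.0 [0.6205 0.0135 0.1139] [ 5.2 -0.4  0. ]
```

View pics/sl7.png

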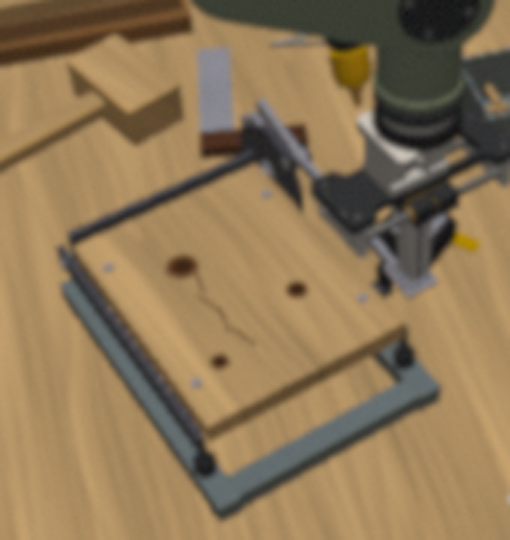

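carry_out(deltas=[{"gripper": 1, "tx": 1, "ty": 0, "tz": 0.3, "turn": 0}, {"gripper": 1, "tx": 2, "ty": 0, "tz": 0.5, "turn": 0}, {"gripper": 1, "tx": 3, "ty": 0, "tz": 0.7, "turn": 0}, {"gripper": 1, "tx": 4, "ty": 0, "tz": 0.9, "turn": 0}, {"gripper": 1, "tx": 4, "ty": 0, "tz": 0.9, "turn": 0}])

```text
clock: 9.6
tool_pos: [0.6212, 0.0128, 0.115]
tool_rot: [20.0, 89.7, -53.8]
ft_force: [-0.4, -4.3, 8.3]
gripper_width: 0.0005
```

carry_out(deltas=[{"gripper": 1, "tx": 0.5, "ty": 0, "tz": 0.1, "turn": 0}, {"gripper": 1, "tx": 1, "ty": 0, "tz": 0.1, "turn": 0}, {"gripper": 1, "tx": 1, "ty": 0, "tz": 0.1, "turn": 0}])

```text
clock: 9.9
tool_pos: [0.6213, 0.0126, 0.1143]
tool_rot: [19.9, 89.6, -53.9]
ft_force: [-0.3, -4.7, 8.3]
gripper_width: 0.0006
```

carry_out(deltas=[{"gripper": 1, "tx": 0.5, "ty": 0, "tz": 0, "turn": 0}, {"gripper": 1, "tx": 1, "ty": 0, "tz": 0, "turn": 0}, {"gripper": 1, "tx": 1, "ty": 0, "tz": 0, "turn": 0}])

```text
clock: 10.2
tool_pos: [0.6214, 0.0126, 0.114]
tool_rot: [21.4, 89.6, -52.4]
ft_force: [-1.8, -5.2, 11.7]
gripper_width: 0.0
```

```bash
python3 look.py 8
```

```text
{'clock': 10.2, 'tool_pos': array([0.621, 0.013, 0.114]), 'ft_force': array([-1.799, -5.226, 11.678]), 'moment': array([-0.982,  0.342,  0.006])}
```

View pics/sl8.png

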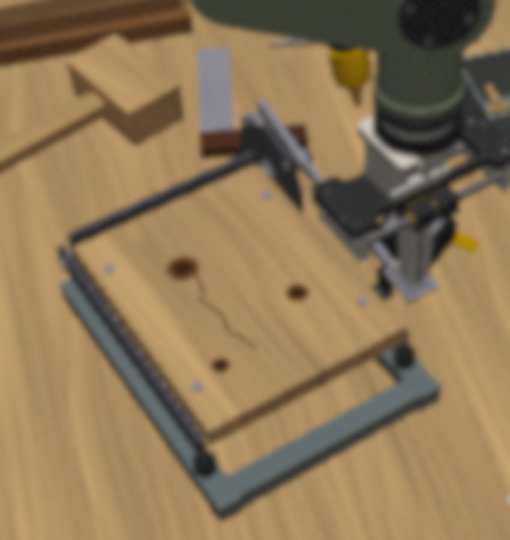

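carry_out(deltas=[{"gripper": 1, "tx": 0.5, "ty": 0, "tz": 0, "turn": 0}, {"gripper": 1, "tx": 1, "ty": 0, "tz": 0, "turn": 0}, {"gripper": 1, "tx": 1, "ty": 0, "tz": 0, "turn": 0}])

```text
clock: 10.6
tool_pos: [0.6214, 0.0126, 0.1137]
tool_rot: [21.9, 89.6, -51.9]
ft_force: [-3.2, -4.6, 14.2]
gripper_width: 0.0007
```

carry_out(deltas=[{"gripper": 1, "tx": 0.5, "ty": 0, "tz": 0, "turn": 0}, {"gripper": 1, "tx": 1, "ty": 0, "tz": 0, "turn": 0}, {"gripper": 1, "tx": 1, "ty": 0, "tz": 0, "turn": 0}])

```text
clock: 10.9
tool_pos: [0.6214, 0.0126, 0.1135]
tool_rot: [23.0, 89.6, -50.8]
ft_force: [-4.8, -4.9, 17.3]
gripper_width: 0.0005
```

carry_out(deltas=[{"gripper": 1, "tx": -4, "ty": 0, "tz": 0, "turn": 0}, {"gripper": 1, "tx": -9, "ty": 0, "tz": 0, "turn": 0}, {"gripper": 1, "tx": -15, "ty": 0, "tz": 0, "turn": 0}, {"gripper": 1, "tx": -22, "ty": 0, "tz": 0, "turn": 0}, {"gripper": 1, "tx": -30, "ty": 0, "tz": 0, "turn": 0}, {"gripper": 1, "tx": -40, "ty": 0, "tz": 0, "turn": 0}, {"gripper": 1, "tx": -60, "ty": 0, "tz": 0, "turn": 0}, {"gripper": 1, "tx": -85, "ty": 0, "tz": 0, "turn": 0}, {"gripper": 1, "tx": -110, "ty": 0, "tz": 0, "turn": 0}, {"gripper": 1, "tx": -130, "ty": 0, "tz": 0, "turn": 0}, {"gripper": 1, "tx": -140, "ty": 0, "tz": 0, "turn": 0}, {"gripper": 1, "tx": -140, "ty": 0, "tz": 0, "turn": 0}])

```text
clock: 12.1
tool_pos: [0.6196, 0.0163, 0.2504]
tool_rot: [113.9, 89.9, 40.2]
ft_force: [-0.9, 0.5, 0.1]
gripper_width: 0.0006
```

```bash
python3 look.py 9
python3 - <<'E'
from workcell import arm
import cv2
cv2.imwrite("pics/w9.png",arm.get_image("wrist")["img"][:,:,::-1])
cv2.imwrite("pics/t9.png",cv2.resize(arm.get_image("top")["img"][130:290,100:360,::-1],None,fx=3,fy=3,interpolation=2))
E
```

```text
{'clock': 12.1, 'tool_pos': array([0.62 , 0.016, 0.25 ]), 'ft_force': array([-0.928,  0.548,  0.109]), 'moment': array([-0.048,  0.027,  0.008])}
```

View pics/sl9.png

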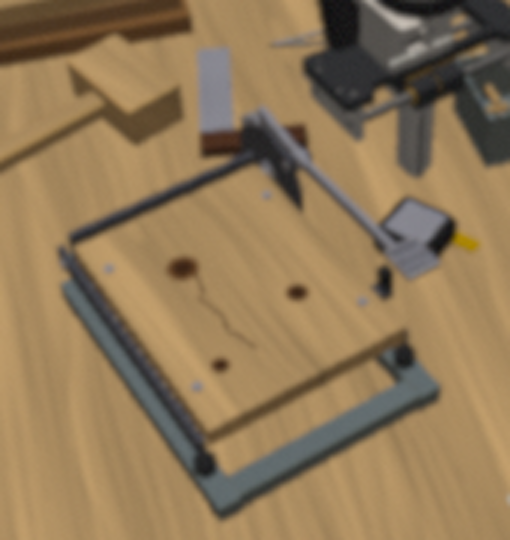

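View pics/w9.png

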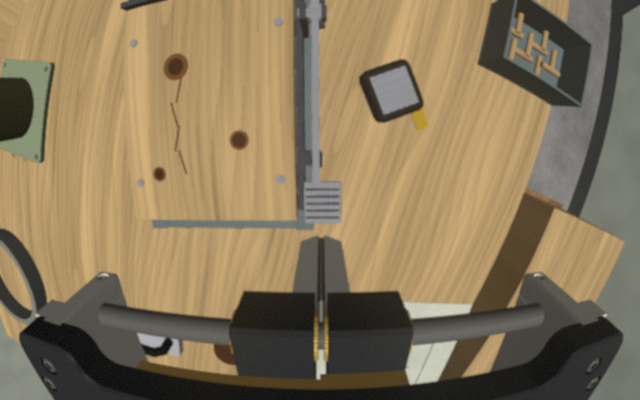

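View pics/t9.png

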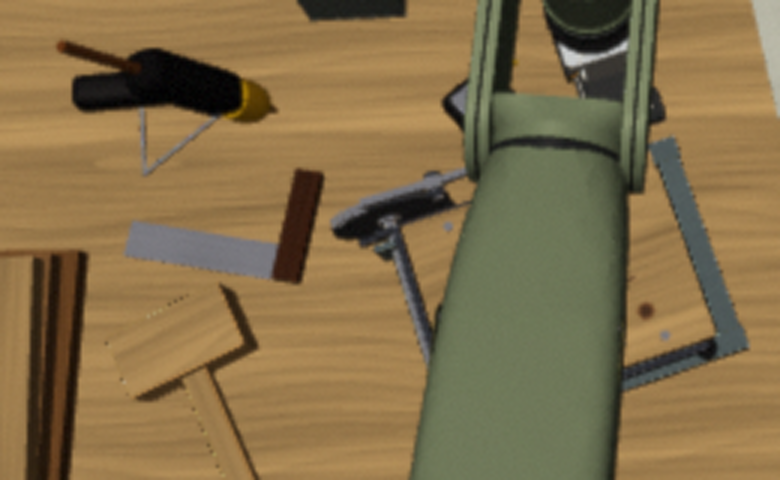

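Run:
```python
from workcell import arm
print(arm.finish_job())
```

```text
the job is handed in; nothing more can be done
None
```

The rest is down on its buffers, the pawl has sprung back, and the job is handed in at about 12 s of the 35 s allowed.

**What I did:** With the gripper closed, I pressed the thumb plate until the pawl was on its stop. Keeping it pressed, I pushed the rest down along its arc with about 8–11 N. I went slowly at the end and stopped when the force climbed to 17 N with almost no further movement. Then I lifted straight off.

**Last checks:**
- **Flatness:** With the plate pressed, the fingertips ended at 113.5 mm, against 113 mm expected with the rest level. In the side picture the arms appear to sit on the buffers, and the picture looked the same after I let go. I did not measure the angle again after release.
- **Pawl:** The plate came back up after release, as the side and wrist pictures show.
- **Robot:** The wrist force was close to zero, with the fingers about 110 mm above the plate.
- **Loose things:** The gun, square, mallet and tape measure looked undisturbed. I did not check the block, puck and filler sticks one by one, but the arm never went near them. The arm partly hid the bench in the last top picture.

**Disagreement:** My first two estimates of the plate's height differed by about 11 mm (233 and 244 mm). I settled it by descending slowly until I felt contact, at about 240 mm.

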